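# Bottle roller into third speed

### The job

Put the bottle roller into third speed: push its ball-topped lever out of the left leg of the H-shaped gate and across to the right (as seen from the robot), then forward, away from the robot, fully home in the forward right slot, never into the rear right slot. Push the ball gently with the fingertips or the outside of the fingers, without taking it between them, and leave the bottle, beaker and flask beside the machine where they stand. Finish with the hand clear of the lever.

Things in the scene. Friction and masses are not known exactly. Their poses are not given: they have to be found in the camera images.
- machine: White bench-top bottle roller, fixed. Origin: on the bench under the middle of the selector gate. x = machine's forward (away from the robot, yaw within 0.35 rad), y its left, z up. Gear housing 190 x 190 mm, 85 mm high, x -100 to +90. Beyond it, x 85 to 285, the roller bed (340 mm wide) with two rubber rollers and a brown bottle lying on them, top at z = 152 mm.
- gate (a point): Middle of the H opening, on top of the steel gate plate (102 x 95 mm, 94 mm above the bench); axes as the machine. Crossing channel along y, 15 mm wide, about x = 0; two legs along x, 16 mm wide, about y = +16 (left) and -16 mm (right), x -28 to +28. Slots: first forward left, second rear left, third forward right, fourth rear right. Tongues between the legs 17 mm wide, round-nosed.
- third_slot (a point): Where the lever's stem passes the top of the gate plate when it is fully home in the third (forward right) slot: 22 mm forward and 16 mm right of gate.
- across (a joint): Sideways lean of the lever, rad: positive leans to the right (machine -y). Range -0.245 to 0.245; about -0.225 when centred in the left leg, +0.225 in the right leg. No spring: it stays where it is left; 2 to 3 N at the ball moves it. It starts somewhere in the left leg.
- shift (a joint): Fore-and-aft lean of the lever, rad: positive leans forward (machine +x). Range -0.305 (fully back) to 0.305 (fully forward, the bottom of a forward slot); 0 is the middle of the crossing channel, and the lever can cross freely only within about +-0.035. Same stiffness as the sideways lean.
- knob: Black 32 mm ball on top of the selector lever, with its 10 mm steel stem; origin at the ball's centre. It swings about a pivot 20 mm above the machine's origin, 160 mm from the ball's centre, so in the machine's frame it is at x = 160 sin(shift), y = -160 cos(shift) sin(across), z = 20 + 160 cos(shift) cos(across) mm.
- reagent: Brown screw-cap reagent bottle standing on the bench beside the machine, 60 mm in diameter, 125 mm high, origin under its middle. Not to be disturbed.
- beaker: Glass beaker standing on the bench beside the machine, 66 mm in diameter, 80 mm high, origin under its middle. Not to be disturbed.
- flask: Small stoppered volumetric flask standing on the bench beside the machine, 60 mm in diameter at the foot, 125 mm high, origin under its middle. Not to be disturbed.

How it is judged:
On the way, in this order (a step that is already met when the one before it is completed fails the run):
1. the lever is across on the right-hand side, in the crossing channel (value of joint across above 0.15 rad and value of joint shift between -0.15 and 0.15 rad), for 0.02 s.
2. the lever is forward in the third slot (value of joint across above 0.15 rad and value of joint shift above 0.265 rad), for 0.2 s.
At the end, for the whole second after the job is handed in: The lever rests in the forward right slot: across above 0.15 rad and shift above 0.265 rad (within 0.04 rad, about 6 mm at the ball, of the slot's bottom), at rest; bottle, beaker and flask upright within 0.15 rad and within 20 mm of where they were (all of step 2 and velocity of joint across between -0.05 and 0.05 rad/s and velocity of joint shift between -0.05 and 0.05 rad/s and angle between each of reagent, beaker, flask's own z axis and vertical below 0.15 rad and distance of each of reagent, beaker, flask from where it was at the start of the episode below 0.02 m); the robot touches nothing.
It fails at once if the lever goes into the rear right (fourth) slot (value of joint across above 0.1 rad and value of joint shift below -0.18 rad).
It fails at once if the ball is taken between the fingers (distance between the grasp point and knob below 0.017 m).
It fails at once if the lever is forced (more than 40 N) (contact force between anything else and knob above 40 N).
It fails at once if the bottle, beaker or flask is lifted or moved by more than 20 mm (distance of any of reagent, beaker, flask from where it was at the start of the episode above 0.02 m).
It also fails if it takes over 61 s, if anything falls off the work surface, if the arm or the gripper's body presses on something with over 40 N, if the wrist force passes 120 N, or if a joint passes its speed limit or range.

### The arm

A 6-joint arm with a two-finger parallel gripper is mounted at the origin on the work surface. World frame = base frame: x ahead of the robot, y to its left, z up, the work surface at z = 0. Lengths are in m, angles in rad, forces in N, time in s.
With the tool pointing down it reaches from about 0.35 to 0.775 m from the base axis. Payload 7.3 kg.
Tool frame: the origin (TCP) lies at the very end of the fingers, on their centre line; the grasp point (between the pads) lies 19 mm behind it (robot.pinch_z is the distance from the TCP to the grasp point, in m); z points along the fingers, y is the line along which they close (so a half turn about z gives the same grasp; the last joint's range is limited). The gripper opens to 92 mm and grips with 3 to 60 N. Pads are 19 mm wide; open, the fingers measure 130 mm over their backs; the gripper's body (75 mm by 190 mm) begins 47 mm behind the grasp point.
Start: joints at [1.012, 0.342, 1.524, -0, 1.275, -0.146], TCP at [0.211, 0.481, 0.227] pointing down, gripper open.
Joint ranges: [-2.53, 2.53], [-0.77, 2.02], [0.04, 2.7], [-1, 4.14], [0.28, 2.66], [-3.11, 3.11]. Speed limits (rad/s): [2.57, 2.57, 3.14, 3.14, 3.14, 3.14].

### API

Orientations are given as [roll, pitch, yaw] about the fixed x, y, z axes, in that order (R = Rz(yaw) Ry(pitch) Rx(roll)).
In Python, from cell import robot gives the robot as it stands.
- The arm moves only by the tool move_arm, never from a script. Its argument "motion" is a list of rows, each a list of 6 numbers: the shift along the tool's x, y, z in units of 0.1 m (1.0 is 0.1 m), then the turn, a rotation vector about the tool's x, y, z in units of pi rad (1.0 is pi rad). In form: [[dx, dy, dz, rx, ry, rz], ...]. A call has 1 to 12 rows; each row is the pose to reach, as a shift and turn from the pose commanded when the call began, along the tool's axes at that moment, turning the shorter way round; what a row does not reach only later rows make up. A row lasts 1/8 s, in which the tool goes at most 62.5 mm and 10.7 degrees, less where a joint would pass 70% of its speed; a pose out of reach is approached as far as the arm can. A call with a number of a shift or a turn outside -1 to 1 is refused whole. A call with a gripper value outside its range is refused whole. "fingers" is the opening, from -1 (shut) to 1 (fully open), set as the call begins (left out, the last holds). The fingers move at their own pace and stop on an object; "newtons" is the grip in N (left out, the last holds). Time passes only in rows, so rows that repeat a pose let the fingers close. It gives the time, the measured TCP pose, the force, the opening and the grip force at its end, in the units of the state.
- robot.observe(): the state, without advancing time (a new reading comes with each control period).
- robot.read_camera(name): name is "scene" or "top"; returns a dict with "image" (400x640x3 uint8, red, green, blue), "range_z" (400x640 float32, m along the optical axis (not along the pixel's ray), 0 where there is no reading), "vfov" (degrees; the focal length in pixels is half the picture's height over the tangent of half this angle, whatever the lens; pixels are square), "cx", "cy" (the principal point, pixels), "extrinsics" (4x4, takes a point from camera to world coordinates). Camera axes: x right, y up, looking along -z (the intrinsics and any distortion apply to the point x, -y, -z); pixel columns grow to the right and rows downward; lengths in m; the calibration is good to about 2 mm. A picture is of the moment at which its call begins.
- robot.hand_in(): hands the job in; it is judged then, once.
The state is a dict: "time": time; "qpos": joint angles; "qvel": joint speeds; "joint_efforts": joint torques, N m; "tool_pos": TCP position; "tool_rot": TCP orientation; "contact_force": force on the tool from outside, world axes, zero at the start; "torque": the same for the moment, N m; "opening": finger opening in m; "grip_force": force on a finger pad.
Only numpy, scipy, OpenCV 4.12 (cv2) and the standard library are available. Lean on these libraries where they do the work, as an engineer would, in place of code of your own. Each camera call takes 0.05 s, during which the arm holds its last target. There are 200 camera calls.

## Working session

There is one attempt and no reset: what is moved stays moved. The work goes in short steps, Python scripts to look and compute and a tool call to move; the robot and the scene stay as the last step left them, time stands still between calls to the robot, and variables do not carry over. Pictures are saved under pics/ and viewed, at most 10 in all, crops included, and the job is handed in when it is done.

Besides the shell and the picture viewer there is one more tool, called after "Call:" as a command line: name --pt "numbers of a row" for each row, then --argument value for the rest. move_arm: Moves the arm, as the interface text tells. Shifts and turns lie within -1 to 1; 1 stands for 0.1 m of shift or pi rad of turn. Its arguments: {"type":"object","properties":{"motion":{"type":"array"},"fingers":{"type":"number"},"newtons":{"type":"number"}},"required":["motion"]}

```bash
mkdir -p pics; cat > h.py <<'E'
import numpy as np, cv2
from cell import robot
def cam(n):
    c=robot.read_camera(n); return c
def px(c,u,v,z=None):
    f=200/np.tan(np.radians(c['vfov'])/2)
    d=np.array([(u-c['cx'])/f,-(v-c['cy'])/f,-1.]); E=c['extrinsics']
    if z is None: s=c['range_z'][int(v),int(u)]
    else: s=(z-E[2,3])/(E[:3,:3]@d)[2]
    return E[:3,:3]@(d*s)+E[:3,3]
E
python3 - <<'E'
from h import *
o=robot.observe(); print(o['time'],o['tool_pos'],o['tool_rot'],o['opening'])
for n in('top','scene'):
    c=cam(n); cv2.imwrite(f'pics/{n}0.png',c['image'][:,:,::-1]); print(n,c['vfov'],c['cx'],c['cy'],c['extrinsics'].round(3).tolist()); np.save(n+'0.npy',c,allow_pickle=True)
E
```

```text
0.0 [0.2103823  0.4805545  0.22602942] [-3.14003434e+00 -2.32656174e-04  2.72876045e+00] 0.09180259833188247
top 42.18720375474602 315.40780778461607 201.0067588115947 [[-0.015, 0.996, -0.084, 0.406], [-1.0, -0.014, 0.008, 0.026], [0.007, 0.084, 0.996, 1.184], [0.0, 0.0, 0.0, 1.0]]
scene 56.833737496803 315.8465425728132 193.5406800122035 [[0.688, -0.585, 0.43, 0.791], [0.726, 0.563, -0.395, -0.229], [-0.011, 0.583, 0.812, 0.682], [0.0, 0.0, 0.0, 1.0]]
```

View pics/top0.png

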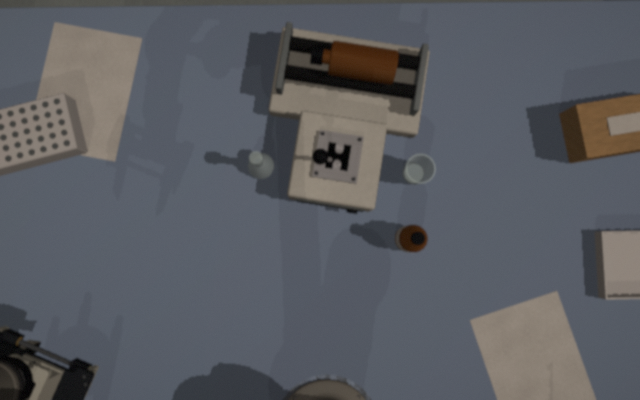

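View pics/scene0.png

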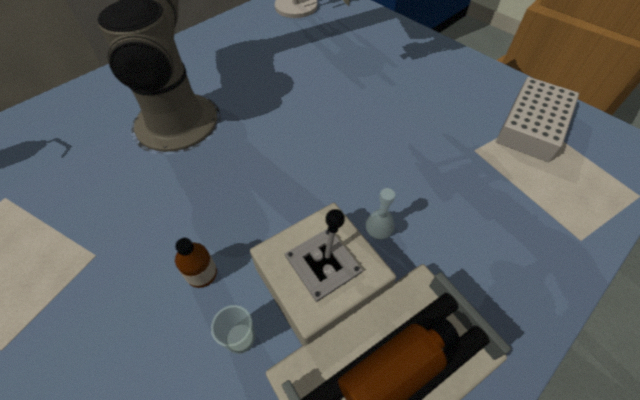

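The top view shows the ball at about (320,157), the gate plate around (338,157), the flask at (260,163), the beaker at (420,168) and the reagent bottle at (412,238). I'll enlarge the gate.

```bash
python3 - <<'E'
from h import *
c=np.load('top0.npy',allow_pickle=True).item()
cv2.imwrite('pics/topc.png',cv2.resize(c['image'][120:195,295:395,::-1],None,fx=8,fy=8,interpolation=cv2.INTER_CUBIC))
c=np.load('scene0.npy',allow_pickle=True).item()
cv2.imwrite('pics/scc.png',cv2.resize(c['image'][200:300,280:380,::-1],None,fx=6,fy=6,interpolation=cv2.INTER_CUBIC))
E
```

```text
(no output)
```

View pics/topc.png

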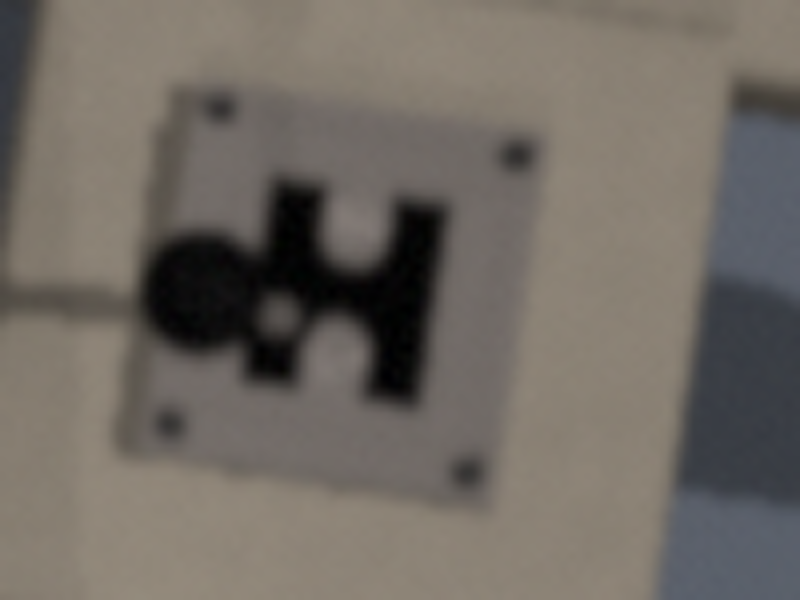

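View pics/scc.png

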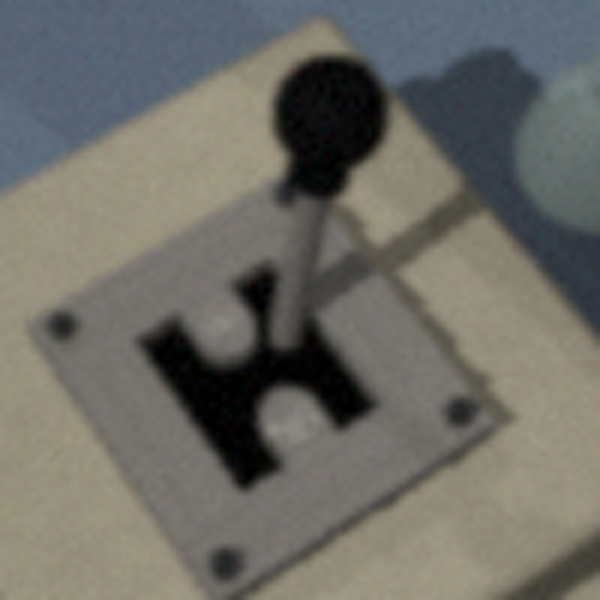

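The enlarged crops show the top-view plate screws at crop (219,108), (516,155), (169,424) and (467,472), with the ball at (200,292). The stem is in the left leg, slightly behind the channel. In the scene crop the ball is at (330,115).

```bash
cat >> h.py <<'E'
def gatefit(c):
    P=[px(c,295+(u+.5)/8-.5,120+(v+.5)/8-.5,.094) for u,v in((219,108),(516,155),(169,424),(467,472))]
    return np.array(P)
def ray(c,u,v):
    a=px(c,u,v,0.); o=c['extrinsics'][:3,3]; d=a-o; return o,d/np.linalg.norm(d)
def tri(a,b):
    (o1,d1),(o2,d2)=a,b
    s=np.linalg.lstsq(np.c_[d1,-d2],o2-o1,rcond=None)[0]
    p,q=o1+s[0]*d1,o2+s[1]*d2; return (p+q)/2,np.linalg.norm(p-q)
E
python3 - <<'E'
from h import *
t=np.load('top0.npy',allow_pickle=True).item();s=np.load('scene0.npy',allow_pickle=True).item()
P=gatefit(t); g=P.mean(0); print(P.round(4).tolist(),g)
f=(P[0]+P[1]-P[2]-P[3]); l=P[0]+P[2]-P[1]-P[3]
print('yaw',np.arctan2(f[1],f[0]),np.arctan2(-l[0],l[1]),np.linalg.norm(f)/2,np.linalg.norm(l)/2)
S=[px(s,280+(u+.5)/6-.5,200+(v+.5)/6-.5,.094) for u,v in((460,411),(226,563),(62,325),(288,190))]; print('scene gate',np.array(S).round(4).tolist(),np.mean(S,0))
fx=lambda u,v,k,a,b:(a+(u+.5)/k-.5,b+(v+.5)/k-.5)
p,e=tri(ray(t,*fx(200,292,8,295,120)),ray(s,*fx(330,115,6,280,200))); print('ball',p,e)
yaw=np.arctan2(f[1],f[0]); 
pm=p-g;cs,sn=np.cos(yaw),np.sin(yaw);print('ball mach',cs*pm[0]+sn*pm[1],-sn*pm[0]+cs*pm[1],p[2])
for n,u,v,z in(('reagent',415,238,.125),('beaker',420,168,.08),('flask',257,157,.125)): print(n,px(t,u,v,z))
E
```

```text
[[0.6432, 0.0007, 0.094], [0.6294, -0.0783, 0.094], [0.5584, 0.0153, 0.094], [0.5445, -0.0634, 0.094]] [ 0.59390249 -0.03143645  0.094     ]
yaw -0.17180093636995533 -0.17371158833848205 0.086104342091712 0.08004848146336797
scene gate [[0.6413, -0.0017, 0.094], [0.6276, -0.0806, 0.094], [0.5425, -0.0658, 0.094], [0.5559, 0.0136, 0.094]] [ 0.59183373 -0.03362951  0.094     ]
ball [0.57932007 0.00681564 0.17228816] 0.002816824562596353
ball mach -0.0209072112705413 0.03519599207235345 0.17228816423189447
reagent [ 0.41672349 -0.18502846  0.125     ]
beaker [ 0.56717626 -0.20939951  0.08      ]
flask [0.58815373 0.13615399 0.125     ]
```

Call:
move_arm --pt "-0.3 -0.2 0 0 0 0" --pt "-0.6 -0.4 0 0 0 0" --pt "-0.95 -0.6 0 0 0 0" --fingers -1

```text
time: 0.48
tool_pos: [0.2737, 0.3869, 0.2264]
tool_rot: [-3.141, -0.0, 2.73]
contact_force: [0.5, 0.3, -0.9]
opening: 0.0662
grip_force: 0.0
```

Call:
move_arm --pt "-0.48 -0.3 0 0 0 0" --pt "-0.95 -0.6 0 0 0 0"

```text
time: 0.72
tool_pos: [0.337, 0.2933, 0.2265]
tool_rot: [-3.141, -0.0, 2.73]
contact_force: [0.9, 0.1, -0.1]
opening: 0.0463
grip_force: 0.0
```

Call:
move_arm --pt "-0.48 -0.3 0 0 0 0" --pt "-0.95 -0.6 0 0 0 0"

```text
time: 0.98
tool_pos: [0.4001, 0.2001, 0.2266]
tool_rot: [3.142, -0.0, 2.729]
contact_force: [1.0, 0.5, -0.1]
opening: 0.0257
grip_force: 0.0
```

Call:
move_arm --pt "-0.48 -0.3 0 0 0 0" --pt "-0.95 -0.6 0 0 0 0"

```text
time: 1.23
tool_pos: [0.4631, 0.1069, 0.2265]
tool_rot: [3.141, -0.0, 2.729]
contact_force: [0.5, 1.1, -0.0]
opening: 0.0066
grip_force: 0.0
```

Call:
move_arm --pt "-0.45 -0.3 0 0 0 -0.04" --pt "-0.9 -0.6 0 0 0 -0.0767" --pt "-0.9 -0.6 0 0 0 -0.0767" --pt "-0.9 -0.6 0 0 0 -0.0767"

```text
time: 1.72
tool_pos: [0.5202, 0.0179, 0.2262]
tool_rot: [3.141, -0.002, 2.968]
contact_force: [0.0, 0.0, -0.4]
opening: 0.0008
grip_force: 0.0
```

```bash
cat >> h.py <<'E'
G=np.array([.593,-.0325]); YAW=-.172
def mach(p):
    d=np.asarray(p)[:2]-G; c,s=np.cos(YAW),np.sin(YAW); return np.array([c*d[0]+s*d[1],-s*d[0]+c*d[1],p[2]])
def st():
    o=robot.observe(); f=o['contact_force']; print('t',round(o['time'],2),'TCP mach mm',(mach(o['tool_pos'])*1e3).round(1),'rot',np.round(o['tool_rot'],3),'F',np.round(f,1),'open',round(o['opening'],4))
E
python3 -c "
from h import *
st()"
```

```text
t 1.73 TCP mach mm [-80.4  37.2 226.2] rot [ 3.141e+00 -2.000e-03  2.968e+00] F [ 0.   0.  -0.4] open 0.0008
```

Call:
move_arm --pt "0 0 0.35 0 0 0" --pt "0 0 0.66 0 0 0" --pt "-0.15 0 0.66 0 0 0" --pt "-0.25 0 0.66 0 0 0" --pt "-0.3 0 0.66 0 0 0" --pt "-0.35 0 0.66 0 0 0" --pt "-0.38 0 0.66 0 0 0" --pt "-0.41 0 0.66 0 0 0" --pt "-0.44 0 0.66 0 0 0" --pt "-0.47 0 0.66 0 0 0" --pt "-0.5 0 0.66 0 0 0" --pt "-0.5 0 0.66 0 0 0"

```text
time: 3.22
tool_pos: [0.5703, 0.0089, 0.1607]
tool_rot: [3.141, 0.0, 2.97]
contact_force: [-2.0, 0.4, 2.4]
opening: 0.0002
grip_force: 1.0
```

```bash
python3 - <<'E'
from h import *
st(); c=cam('scene'); np.save('scene1.npy',c,allow_pickle=True)
cv2.imwrite('pics/sc1.png',cv2.resize(c['image'][180:300,270:390,::-1],None,fx=5,fy=5,interpolation=cv2.INTER_CUBIC))
E
```

```text
t 3.23 TCP mach mm [-29.5  36.9 160.7] rot [3.141 0.    2.97 ] F [-2.   0.4  2.4] open 0.0002
```

View pics/sc1.png

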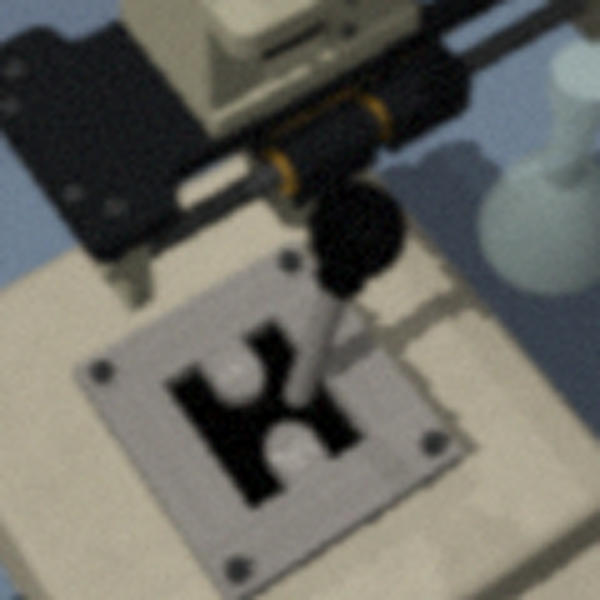

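```bash
cat >> h.py <<'E'
from scipy.optimize import least_squares
def knob(a,s): return np.array([.16*np.sin(s),-.16*np.cos(s)*np.sin(a),.02+.16*np.cos(s)*np.cos(a)])
def world(m): 
    c,s=np.cos(YAW),np.sin(YAW); return np.array([G[0]+c*m[0]-s*m[1],G[1]+s*m[0]+c*m[1],m[2]])
def proj(c,p):
    E=c['extrinsics']; q=E[:3,:3].T@(np.asarray(p)-E[:3,3]); f=200/np.tan(np.radians(c['vfov'])/2)
    return np.array([c['cx']+f*q[0]/-q[2],c['cy']-f*q[1]/-q[2]])
def lever(c,u,v,off=(0,0)): # lever angles from ball pixel
    return least_squares(lambda x:proj(c,world(knob(*x)))+off-[u,v],[0,0]).x
E
python3 - <<'E'
from h import *
c=np.load('scene1.npy',allow_pickle=True).item(); s=np.load('scene0.npy',allow_pickle=True).item(); t=np.load('top0.npy',allow_pickle=True).item()
fx=lambda u,v,k,a,b:(a+(u+.5)/k-.5,b+(v+.5)/k-.5)
print('top0',lever(t,*fx(200,292,8,295,120)),'scene0',lever(s,*fx(330,115,6,280,200)),'scene1',lever(c,*fx(357,230,5,270,180)))
o=robot.observe()['tool_pos']; to=lambda p:(proj(c,p)-[270,180])*5
print('tip',to(o),'grasp',to(o+[0,0,.019]))
for u,v in((135,285),(290,210),(100,180),(300,150)): print(u,v,mach(px(c,270+u/5,180+v/5)).round(3))
for sft in(-.1,-.05,0,.05): print(sft, to(world(knob(-.225,sft))))
E
```

```text
top0 [-0.23906533 -0.12429458] scene0 [-0.21597018 -0.12180257] scene1 [-0.21863185 -0.01781552]
tip [311.07211113 191.07778385] grasp [312.54371065 159.9275847 ]
135 285 [ 0.008 -0.05   0.24 ]
290 210 [-0.018  0.02   0.181]
100 180 [-0.01  -0.048  0.268]
300 150 [0.001 0.009 0.249]
-0.1 [332.94988939 199.07367501]
-0.05 [347.8993495  215.63184954]
0 [362.82141937 233.2466859 ]
0.05 [377.65601896 251.87013343]
```

Call:
move_arm --pt "-0.015 0 0 0 0 0" --pt "-0.03 0 0 0 0 0" --pt "-0.03 0 0 0 0 0" --pt "0.15 0 0 0 0 0" --pt "0.35 0 0 0 0 0" --pt "0.35 0.3 0 0 0 0" --pt "0.35 0.52 0 0 0 0" --pt "0 0.52 0 0 0 0" --pt "-0.28 0.52 0 0 0 0" --pt "-0.28 0.52 0 0 0 0"

```text
time: 4.53
tool_pos: [0.608, 0.0549, 0.1602]
tool_rot: [-3.141, 0.001, 2.969]
contact_force: [0.2, 0.3, -0.2]
opening: 0.0005
grip_force: 0.0
```

```bash
python3 - <<'E'
from h import *
st(); c=cam('scene'); np.save('scene2.npy',c,allow_pickle=True)
cv2.imwrite('pics/sc2.png',cv2.resize(c['image'][180:300,270:390,::-1],None,fx=5,fy=5,interpolation=cv2.INTER_CUBIC))
E
```

```text
t 4.53 TCP mach mm [-1.000e-01  8.870e+01  1.602e+02] rot [-3.141e+00  1.000e-03  2.969e+00] F [ 0.2  0.3 -0.2] open 0.0005
```

View pics/sc2.png

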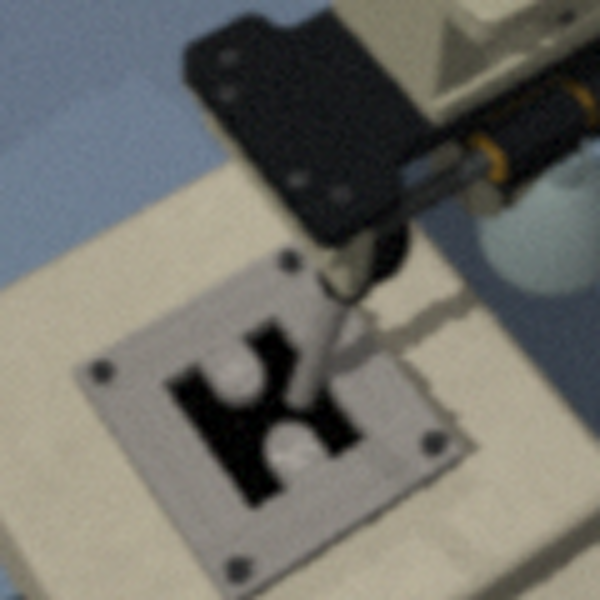

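The ball is at about (362,233), which puts the lever in the channel with shift near 0. The knuckle seen in front of it is well above the ball. I'll push right.

Call:
move_arm --pt "0 -0.1 0 0 0 0" --pt "0 -0.15 0 0 0 0" --pt "0 -0.19 0 0 0 0" --pt "0 -0.23 0 0 0 0" --pt "0 -0.27 0 0 0 0" --pt "0 -0.32 0 0 0 0" --pt "0 -0.37 0 0 0 0" --pt "0 -0.42 0 0 0 0" --pt "0 -0.47 0 0 0 0"

```text
time: 5.7
tool_pos: [0.5984, 0.0088, 0.1606]
tool_rot: [3.142, -0.0, 2.97]
contact_force: [-0.1, 4.0, 2.8]
opening: 0.0003
grip_force: 1.4
```

```bash
python3 -c "
from h import *
st()"
```

```text
t 5.7 TCP mach mm [ -1.8  41.6 160.6] rot [ 3.142 -0.     2.97 ] F [-0.1  4.   2.8] open 0.0003
```

Call:
move_arm --pt "0 -0.05 0 0 0 0" --pt "0 -0.1 0 0 0 0" --pt "0 -0.15 0 0 0 0" --pt "0 -0.2 0 0 0 0" --pt "0 -0.25 0 0 0 0" --pt "0 -0.3 0 0 0 0" --pt "0 -0.34 0 0 0 0" --pt "0 -0.38 0 0 0 0" --pt "0 -0.4 0 0 0 0" --pt "0 -0.4 0 0 0 0"

```text
time: 6.95
tool_pos: [0.5915, -0.0305, 0.1605]
tool_rot: [-3.141, -0.0, 2.97]
contact_force: [-0.6, 0.3, -0.6]
opening: 0.0005
grip_force: 0.3
```

```bash
python3 - <<'E'
from h import *
st(); c=cam('scene'); np.save('scene3.npy',c,allow_pickle=True)
cv2.imwrite('pics/sc3.png',cv2.resize(c['image'][180:300,250:370,::-1],None,fx=5,fy=5,interpolation=cv2.INTER_CUBIC))
to=lambda p:(proj(c,p)-[250,180])*5
for a in(.15,.225): print(a,to(world(knob(a,0))))
E
```

```text
t 6.95 TCP mach mm [ -1.9   1.7 160.5] rot [-3.141 -0.     2.97 ] F [-0.6  0.3 -0.6] open 0.0005
0.15 [304.96117019 323.82200402]
0.225 [272.68514906 346.59710192]
```

View pics/sc3.png

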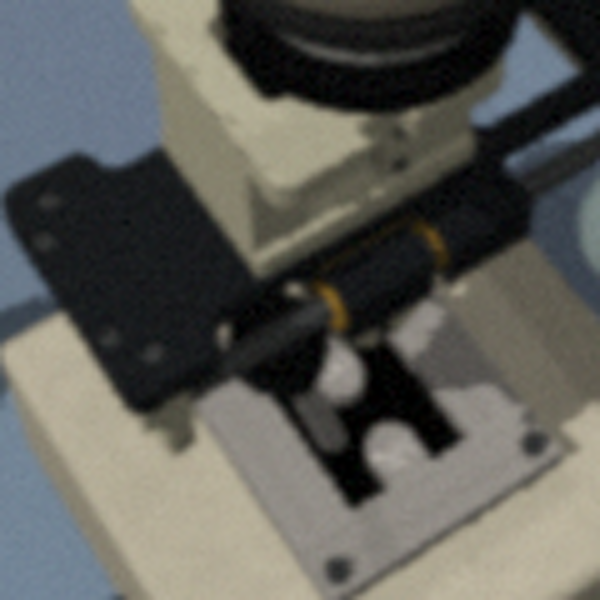

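The ball is at about (282,345), so across is about 0.21, with the stem in the right leg level with the channel. I'll nudge 2 mm more, then go round behind the ball and push forward.

Call:
move_arm --pt "0 -0.02 0 0 0 0" --pt "0 -0.02 0 0 0 0" --pt "0 0.15 0 0 0 0" --pt "0.3 0.15 0 0 0 0" --pt "0.55 0.15 0 0 0 0" --pt "0.55 -0.1 0 0 0 0" --pt "0.55 -0.37 0 0 0 0" --pt "0.35 -0.37 0 0 0 0" --pt "0.27 -0.37 0 0 0 0" --pt "0.27 -0.37 0 0 0 0"

```text
time: 8.25
tool_pos: [0.5589, -0.0615, 0.1606]
tool_rot: [-3.142, -0.0, 2.971]
contact_force: [-0.2, 0.0, -0.2]
opening: 0.0004
grip_force: 0.0
```

Call:
move_arm --pt "-0.04 0 0 0 0 0" --pt "-0.08 0 0 0 0 0" --pt "-0.12 0 0 0 0 0" --pt "-0.16 0 0 0 0 0" --pt "-0.2 0 0 0 0 0" --pt "-0.24 0 0 0 0 0" --pt "-0.28 0 0 0 0 0" --pt "-0.32 0 0 0 0 0" --pt "-0.36 0 0 0 0 0"

```text
time: 9.38
tool_pos: [0.5941, -0.0683, 0.1602]
tool_rot: [3.142, -0.001, 2.97]
contact_force: [-2.5, 0.5, -2.2]
opening: 0.0006
grip_force: 1.2
```

```bash
python3 -c "
from h import *
st()"
```

```text
t 9.38 TCP mach mm [  7.2 -35.  160.2] rot [ 3.142e+00 -1.000e-03  2.970e+00] F [-2.5  0.5 -2.2] open 0.0006
```

Contact force is normal at about 2.5 N, so I'll continue to TCP x ≈ 21 mm in small steps.

Call:
move_arm --pt "-0.03 0 0 0 0 0" --pt "-0.06 0 0 0 0 0" --pt "-0.09 0 0 0 0 0" --pt "-0.115 0 0 0 0 0" --pt "-0.13 0 0 0 0 0" --pt "-0.14 0 0 0 0 0" --pt "-0.14 0 0 0 0 0"

```text
time: 10.25
tool_pos: [0.608, -0.0706, 0.1607]
tool_rot: [3.142, -0.0, 2.97]
contact_force: [-1.9, 0.7, -1.3]
opening: 0.0003
grip_force: 1.2
```

```bash
python3 -c "
from h import *
st()"
```

```text
t 10.25 TCP mach mm [ 21.3 -35.  160.7] rot [ 3.142 -0.     2.97 ] F [-1.9  0.7 -1.3] open 0.0003
```

Still no stop felt, so I'll go on 1 mm at a time.

Call:
move_arm --pt "-0.01 0 0 0 0 0" --pt "-0.02 0 0 0 0 0" --pt "-0.02 0 0 0 0 0"

```text
time: 10.62
tool_pos: [0.6094, -0.0708, 0.1604]
tool_rot: [3.141, -0.002, 2.97]
contact_force: [-4.6, 2.0, -1.6]
opening: 0.0004
grip_force: 2.6
```

Call:
move_arm --pt "-0.01 0 0 0 0 0" --pt "-0.01 0 0 0 0 0"

```text
time: 10.88
tool_pos: [0.61, -0.0709, 0.1603]
tool_rot: [3.141, -0.002, 2.97]
contact_force: [-6.2, 1.1, -2.8]
opening: 0.0004
grip_force: 3.1
```

The force is rising and the geometry puts shift at about 0.305, so the lever is at the stop. I'll back off, lift and check.

Call:
move_arm --pt "0.1 0 0 0 0 0" --pt "0.5 0 0 0 0 0" --pt "0.95 0 0 0 0 0" --pt "0.95 0 -0.5 0 0 0" --pt "0.95 0 -0.9 0 0 0" --pt "0.95 0 -0.9 0 0 0"

```text
time: 11.62
tool_pos: [0.5196, -0.0555, 0.2551]
tool_rot: [-3.141, 0.011, 2.97]
contact_force: [-0.3, 1.0, -0.6]
opening: 0.0008
grip_force: 0.0
```

```bash
python3 - <<'E'
from h import *
st(); c=cam('scene'); np.save('scene4.npy',c,allow_pickle=True)
cv2.imwrite('pics/sc4.png',cv2.resize(c['image'][150:350,170:410,::-1],None,fx=3,fy=3,interpolation=cv2.INTER_CUBIC))
to=lambda p:(proj(c,p)-[170,150])*3
for s in(.265,.305): print(s,to(world(knob(.225,s))))
E
```

```text
t 11.62 TCP mach mm [-68.4 -35.3 255.1] rot [-3.141  0.011  2.97 ] F [-0.3  1.  -0.6] open 0.0008
0.265 [451.91342285 365.30703155]
0.305 [459.58593135 376.05779071]
```

View pics/sc4.png

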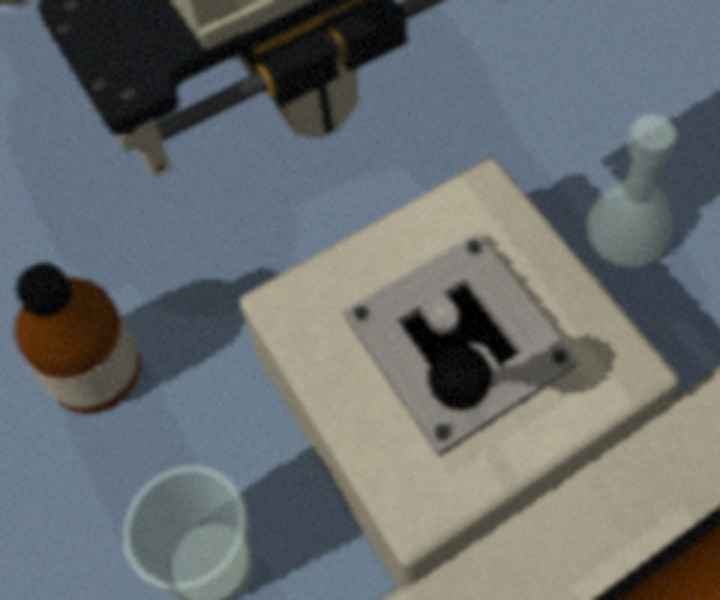

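The ball is at (460,376), exactly where it should be fully home in third. The bottle, beaker and flask are undisturbed, and the hand is clear.

```bash
python3 -c "
from cell import robot
print(robot.hand_in())"
```

```text
the job is handed in; nothing more can be done
None
```

The job is handed in (no verdict was returned): the last picture shows the lever fully home in the forward right (third) slot, the bottle, beaker and flask where they stood, and the hand clear, at about 12 s of the 61 s allowed.

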